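# Bleed the bench air manifold

## Robot

A 6-joint arm with a two-finger parallel gripper is mounted at the origin on a cart in front of the work surface, level with it; the furniture and walls round the work are solid. World frame = base frame: x ahead of the robot, y to its left, z up, the work surface at z = 0. Lengths are in mm, angles in rad, forces in N, time in s.
With the tool pointing down it reaches from about 350 to 975 mm from the base axis. Payload 7.1 kg.
Tool frame: the origin (TCP) lies at the very end of the fingers, on their centre line; the grasp point (between the pads) lies 19 mm behind it; x points along the fingers, z is the direction in which the jaws open and shut, and the axes are right-handed (so a half turn about x gives the same grasp; the last joint's range is limited). The gripper opens to 88 mm and grips with 3 to 60 N. Pads are 20 mm wide; open, the fingers measure 115 mm over their backs; the gripper's body (75 mm by 178 mm) begins 61 mm behind the grasp point.
Start: joints at [-1.205, 0.423, 1.63, -0, 1.089, -0.019], TCP at [234.625, -579.272, 222.675] pointing down, gripper open.
Joint ranges: [-3, 3], [-0.9, 2.11], [0.09, 2.58], [-1.31, 4.45], [0.11, 2.69], [-2.54, 2.54]. Speed limits (rad/s): [2.39, 2.39, 3.01, 3.14, 3.14, 3.14].

## Interface

Orientations are given as a rotation vector (axis times angle).
In Python, from workcell import * gives the robot as it stands.
- The arm moves only by the shell command python3 -m crank 'ROWS'. ROWS is JSON, a list of rows, each a list of 3 entries, a list of its own where there are three numbers: the shift along the tool's x, y, z in cm, then the turn, a rotation vector about the tool's x, y, z in degrees, then the finger opening in cm, from 0 to 8.78. In form: [[[dx, dy, dz], [rx, ry, rz], claw], ...]. A call has 1 to 5 rows; each row shifts and turns the commanded pose from where the row before left it, along the tool's axes as they then stand; what a row does not reach is not made up. A row lasts 1/8 s, in which the tool goes at most 62.5 mm and 10.7 degrees, less where a joint would pass 70% of its speed; a pose out of reach is approached as far as the arm can. A call with a gripper value outside its range is refused whole. The fingers move at their own pace and stop on an object; the grip force is fixed at half the most. Time passes only in rows, so rows that do not move let the fingers close. It gives the time, the measured TCP pose, the force and the opening at its end, in the units of the state.
- get_obs(): the state, without advancing time (a new reading comes with each control period).
- get_image(name): name is "side" or "top" or "wrist"; returns a dict with "pixels" (420x560x3 uint8, red, green, blue), "mtx" (3x3 intrinsics, pixels), "view" (4x4, takes a point from world to camera coordinates). Camera axes: x right, y down, z forward; pixel columns grow to the right and rows downward; lengths in mm; the calibration is good to about 2 mm. The wrist camera is an equidistant fisheye: a pixel r from the principal point sees the ray r / f radians off the axis. A picture is of the moment at which its call begins. There is no depth.
- close_job(): hands the job in, once; it reports no verdict.
The state is a dict: "t": time; "qpos": joint angles; "qvel": joint speeds; "joint_torque": joint torques, N m; "ee_pos": TCP position; "orientation": TCP orientation; "ft_force": force on the tool from outside, world axes, zero at the start; "moment": the same for the moment, N m; "width": finger opening in mm.
Only numpy, scipy, OpenCV 4.12 (cv2) and the standard library are available. Lean on these libraries where they do the work, as an engineer would, in place of code of your own. Each camera call takes 0.05 s, during which the arm holds its last target.

## Task

Bleed the air manifold on the bench: unscrew the small round knurled lock nut of its bleed valve counterclockwise as far as it goes, then press the freed pin that stands up through that nut fully down for a moment and let it spring back. Leave the nut unscrewed, and do not press the cap of the hexagonal relief valve on the same manifold.

Things in the scene. Friction and masses are not known exactly. Their poses are not given: they have to be found in the camera images.
- manifold: The air manifold: an aluminium bar 50 x 220 x 34 mm on two dark feet (90 mm long in x, 30 mm wide), fixed to the bench, with hose couplings on both ends and a round gauge (52 mm across, no higher than 45 mm) behind its middle. Origin: centre of its underside, on the bench; x points to the gauge side, y along the bar, z up. Its top face is 40 mm above the bench. Two valves stand upright on it at y = +60 mm and y = -60 mm; which valve is at which place varies.
- nut_centre (a point): The lock nut of the bleed valve: a round brass nut with a knurled (finely ridged) rim, 26 mm across and 14 mm high; this point is its centre, on its vertical axis, 29 mm above the manifold's top face and 69 mm above the bench. Below it is a stem 15 mm thick and, against the bar, a hexagon 22 mm across and 8 mm high. The pin stands up through its middle.
- lock_nut (a joint): Turn of the lock nut in rad: 0 is tight, it grows counterclockwise seen from above and stops at 1.4. It starts between 0 and 0.25, so one grasp and one turn does it; it turns easily (about 0.03 N m), does not rise, and stays where it is left. Below about 0.9 rad it locks the pin.
- valve_pin (a joint): How far the bleed valve's pin is pressed down, in m: 0 is up, 0.006 is fully down. It is a steel pin with a flat round head 12 mm across whose top is 21 mm above the nut's centre (14 mm above the nut's top) when up. With the nut unscrewed it goes straight down on a spring (1.2 N to start, 4.8 N at the bottom) and springs back by itself; with the nut tight it cannot move.
- relief_top (a point): The relief valve, to be left alone: a smooth six-sided brass body 26 mm across flats, 36 mm high, with a broad domed steel cap 20 mm across; this point is the middle of the cap's top, 50 mm above the manifold's top face.
- relief_cap (a joint): How far the relief valve's cap is pressed down, in m: 0 is up, 0.006 fully down; sprung like the pin.

How it is judged:
By the outcome, as a careful person would: the job done as asked, in the order asked, and still so for the second after the job is handed in, with the robot touching nothing.
It also fails if it takes over 38 s, if anything falls off the work surface, if the arm or the gripper's body presses on something with over 40 N, if the wrist force passes 120 N, or if a joint passes its speed limit or range.

## Working session

There is one attempt and no reset: what is moved stays moved. The work goes in short steps, Python scripts to look and compute and a shell command to move; the robot and the scene stay as the last step left them, time stands still between calls to the robot, and variables do not carry over. Pictures are saved under pics/ and viewed, and the job is handed in when it is done.

```bash
mkdir -p pics; ls
python3 - <<'E'
from workcell import *
import cv2
o=get_obs();print(o)
for n in("side","top","wrist"):
    d=get_image(n);cv2.imwrite(f"pics/{n}0.png",d["pixels"][:,:,::-1]);print(n,d["mtx"].tolist(),d["view"].round(4).tolist())
E
```

```text
pics
{'t': 0.0, 'qpos': array([-1.20501502e+00,  4.23831602e-01,  1.63065996e+00, -2.16694466e-05,
        1.08859275e+00, -1.89954119e-02]), 'qvel': array([-8.59185552e-04,  4.50378501e-05,  2.35058255e-03, -3.27051111e-04,
       -2.39467461e-04, -1.58769249e-03]), 'joint_torque': array([-2.13492662e-03, -5.44621933e+01, -2.73670954e+01,  6.41915970e-02,
        2.27677077e-02, -1.62180290e-04]), 'ee_pos': array([ 234.42345963, -578.78994517,  221.91926156]), 'orientation': array([ 0.92211567,  1.36828065, -0.92072862]), 'ft_force': array([ 0.52868051, -0.46211315, -0.19005831]), 'moment': array([-0.02296015, -0.03969844,  0.01093882]), 'width': 87.55493918238918}
side [[513.2004307476519, 0.0, 281.14655552954474], [0.0, 513.2004307476519, 208.14604566607363], [0.0, 0.0, 1.0]] [[-0.8638, -0.5036, -0.0124, 506.4197], [-0.2824, 0.5046, -0.8159, 210.4402], [0.4172, -0.7013, -0.5781, 690.1417], [0.0, 0.0, 0.0, 1.0]]
top [[413.05015227210293, 0.0, 269.35873971654826], [0.0, 413.05015227210293, 210.6311185505231], [0.0, 0.0, 1.0]] [[-0.0156, -0.9999, 0.0002, 53.2549], [-0.9928, 0.0154, -0.1186, 597.4888], [0.1186, -0.002, -0.9929, 866.1779], [0.0, 0.0, 0.0, 1.0]]
wrist [[325.19226210127806, 0.0, 274.23469534813927], [0.0, 325.19226210127806, 213.16707399427216], [0.0, 0.0, 1.0]] [[0.3751, -0.927, -0.0014, -624.4979], [-0.8851, -0.3586, 0.2967, -36.4322], [-0.2755, -0.11, -0.955, 392.4614], [0.0, 0.0, 0.0, 1.0]]
```

View pics/side0.png

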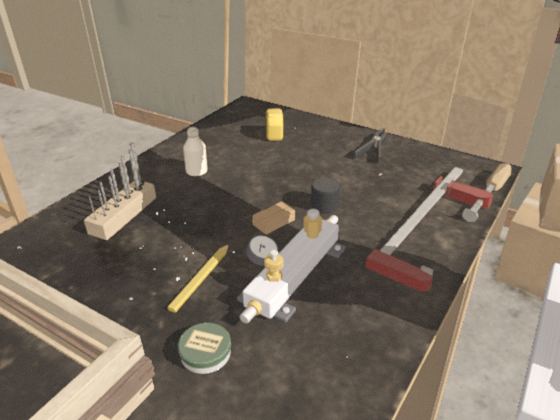

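View pics/top0.png

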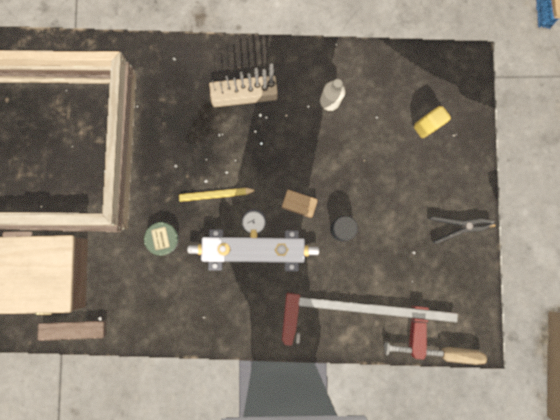

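View pics/wrist0.png

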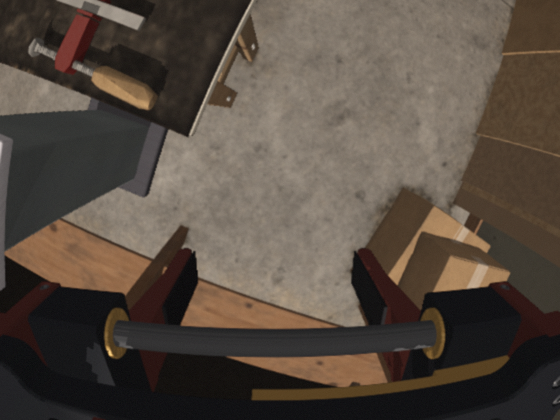

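The side and top views show the manifold at about (253,250) in top. One valve is at (224,250) and looks round, and the other at (282,250) looks hexagonal. I'll zoom in on both.

Run:
```python
import cv2
a=cv2.imread("pics/top0.png")[205:285,180:330];cv2.imwrite("pics/topz.png",cv2.resize(a,None,fx=5.3,fy=5.3,interpolation=cv2.INTER_CUBIC))
a=cv2.imread("pics/side0.png")[200:325,230:350];cv2.imwrite("pics/sidez.png",cv2.resize(a,None,fx=4.8,fy=4.8,interpolation=cv2.INTER_CUBIC))
```

```text
(no output)
```

View pics/topz.png

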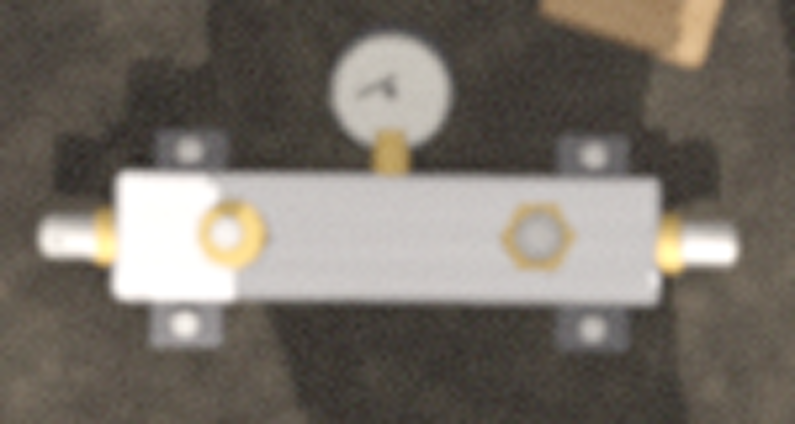

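View pics/sidez.png

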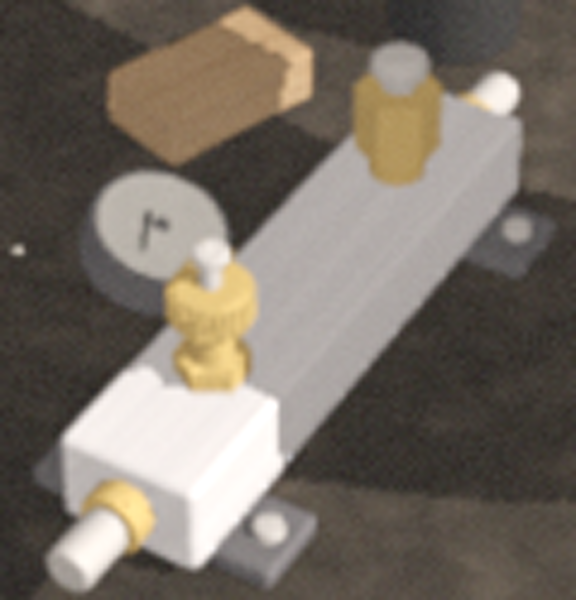

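The bleed nut (knurled, with a thin pin) is the left valve in top, at about (223.8,249.3). In side the nut is at (274,262) with its pin head at (274,252). The hexagonal relief valve is at (281.7,249.5) in top.

```bash
cat > h.py <<'E'
from workcell import *
import numpy as np, cv2
from scipy.spatial.transform import Rotation as R
from scipy.optimize import least_squares
def ray(d,u,v):
    K=d["mtx"];V=d["view"];r=V[:3,:3].T@np.linalg.solve(K,[u,v,1.]);c=-V[:3,:3].T@V[:3,3];return c,r
def atz(d,u,v,z):
    c,r=ray(d,u,v);return c+r*(z-c[2])/r[2]
def proj(d,p):
    q=d["view"][:3,:3]@p+d["view"][:3,3];q=d["mtx"]@q;return q[:2]/q[2]
E
python3 - <<'E'
from h import *
T=get_image("top");S=get_image("side")
tz=lambda x,y:((x+.5)/5.3-.5+180,(y+.5)/5.3-.5+205)
sz=lambda x,y:((x+.5)/4.8-.5+230,(y+.5)/4.8-.5+200)
print("nut top z76",atz(T,*tz(232,235),76))
print("pin",atz(T,*tz(228,233),90),atz(S,*sz(210,247),90))
print("nut side",atz(S,*sz(211,300),70))
print("relief",atz(T,*tz(539,236),90),atz(S,*sz(400,58),90))
for p in [(118,172),(660,180),(658,304),(114,299)]:print("corner",atz(T,*tz(*p),40))
o=get_obs();print(R.from_rotvec(o["orientation"]).as_matrix().round(3))
E
```

```text
nut top z76 [515.37367114 140.07067786  76.        ]
pin [515.76611131 140.05473712  90.        ] [515.46915359 141.90314476  90.        ]
nut side [514.70601531 143.39697496  70.        ]
relief [512.76979783  21.08594809  90.        ] [510.33364012  25.51718994  90.        ]
corner [542.63431545 190.34348095  40.        ]
corner [535.95241771 -30.00197437  40.        ]
corner [485.94727972 -27.91574447  40.        ]
corner [491.37424185 191.76422203  40.        ]
[[-0.     0.927  0.375]
 [ 0.001  0.375 -0.927]
 [-1.     0.    -0.001]]
```

```bash
python3 -m crank '[[[0,3.5,-3.75],[0,0,0],8.7],[[0,3.5,-3.75],[0,0,0],8.7],[[0,3.5,-3.75],[0,0,0],8.7],[[0,3.5,-3.75],[0,0,0],8.7],[[0,3.5,-3.75],[0,0,0],8.7]]'; python3 -m crank '[[[0,3.5,-3.75],[0,0,0],8.7],[[0,3.5,-3.75],[0,0,0],8.7],[[0,3.5,-3.75],[0,0,0],8.7],[[0,3.5,-3.75],[0,0,0],8.7],[[0,3.5,-3.75],[0,0,0],8.7]]'
```

```text
t: 0.88
ee_pos: [326.8, -338.3, 222.8]
orientation: [0.922, 1.366, -0.922]
ft_force: [-0.0, -0.8, 0.6]
width: 86.7
t: 1.5
ee_pos: [418.7, -98.7, 222.9]
orientation: [0.921, 1.366, -0.921]
ft_force: [0.2, -0.1, -0.3]
width: 87.0
```

```bash
python3 -m crank '[[[0,3.5,-3.75],[0,0,0],8.7],[[0,3.5,-3.75],[0,0,0],8.7],[[0,3.5,-3.75],[0,0,0],8.7],[[0,3.5,-3.75],[0,0,0],8.7],[[0,0,0],[0,0,0],8.7]]'
python3 - <<'E'
from h import *
d=get_image("wrist");np.savez("w1.npz",**d);cv2.imwrite("pics/w1.png",d["pixels"][:,:,::-1])
V=d["view"];print("cam",-V[:3,:3].T@V[:3,3]);o=get_obs();print(o["ee_pos"],o["qpos"],o["moment"],o["ft_force"])
E
```

```text
t: 2.12
ee_pos: [492.7, 94.0, 222.7]
orientation: [0.919, 1.368, -0.917]
ft_force: [-0.8, 0.2, 0.7]
width: 87.3
cam [568.08632844 124.48748655 385.5320411 ]
[491.77151634  92.49787406 222.4686099 ] [ 1.62200805e-01  2.40620332e-01  1.90085791e+00 -1.25317949e-04
  1.00053013e+00  1.34530179e+00] [0.0047965  0.01574106 0.00630565] [ 0.53107963 -1.21956827  0.07561083]
```

View pics/w1.png

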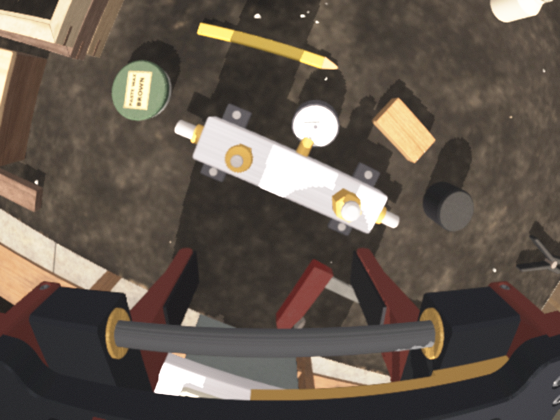

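The wrist view shows the bleed nut at about (238,158) with the pin in its middle, and the relief cap at about (348,210). Next I'll zoom and triangulate.

Run:
```python
import cv2
a=cv2.imread("pics/w1.png")[130:190,200:280];cv2.imwrite("pics/w1z.png",cv2.resize(a,None,fx=8,fy=8,interpolation=cv2.INTER_CUBIC))
```

```text
(no output)
```

View pics/w1z.png

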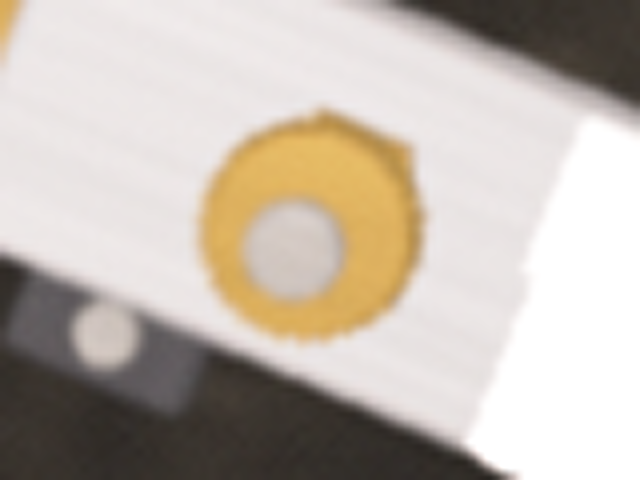

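Run:
```python
from h import *
d=dict(np.load("w1.npz"))
def fr(u,v,z):
    K=d["mtx"];x=(u-K[0,2])/K[0,0];y=(v-K[1,2])/K[1,1];r=np.hypot(x,y)
    n=np.array([x/r*np.sin(r),y/r*np.sin(r),np.cos(r)]);V=d["view"];w=V[:3,:3].T@n;c=-V[:3,:3].T@V[:3,3];return c+w*(z-c[2])/w[2]
f=lambda x,y:((x+.5)/8-.5+200,(y+.5)/8-.5+130)
print(fr(*f(309,230),76),fr(*f(295,249),90))
t=np.array([515.2,141.3])
o=get_obs();M=R.from_rotvec(o["orientation"]).as_matrix();print(M.round(4))
for p in (t,fr(*f(309,230),76)[:2]):print(M.T@(np.r_[p,52]-o["ee_pos"]))
```

```text
[517.26928078 141.10565757  76.        ] [516.91289227 141.06664819  90.        ]
[[-4.000e-04  9.258e-01  3.781e-01]
 [-2.000e-04  3.781e-01 -9.258e-01]
 [-1.000e+00 -4.000e-04  0.000e+00]]
[170.45102499  40.21516131 -36.3218555 ]
[170.45024458  42.0573283  -35.35950833]
```

```bash
python3 -m crank '[[[2.5,2.05,-1.8],[0,0,0],8.7],[[2.5,2.05,-1.8],[0,0,0],8.7],[[3.0,0,0],[0,0,0],8.7],[[2.8,0,0],[0,0,0],8.7],[[0,0,0],[0,0,0],8.7]]'
python3 - <<'E'
from h import *
d=get_image("wrist");np.savez("w2.npz",**d);cv2.imwrite("pics/w2.png",d["pixels"][:,:,::-1])
d=get_image("top");cv2.imwrite("pics/t2.png",cv2.resize(d["pixels"][190:310,160:320,::-1],None,fx=5,fy=5,interpolation=cv2.INTER_CUBIC))
o=get_obs();print(o["ee_pos"],o["qpos"],o["moment"],o["ft_force"])
E
```

```text
t: 2.8
ee_pos: [514.3, 138.4, 113.0]
orientation: [0.92, 1.37, -0.926]
ft_force: [-0.7, 0.2, -0.4]
width: 87.1
[516.31248703 139.21491997 115.24150026] [ 2.41157909e-01  4.46869158e-01  1.90119165e+00 -1.04777385e-04
  7.93599514e-01  1.42831527e+00] [-0.00249163 -0.04877891 -0.02446659] [-0.01521063 -0.72118195  0.48210137]
```

View pics/w2.png

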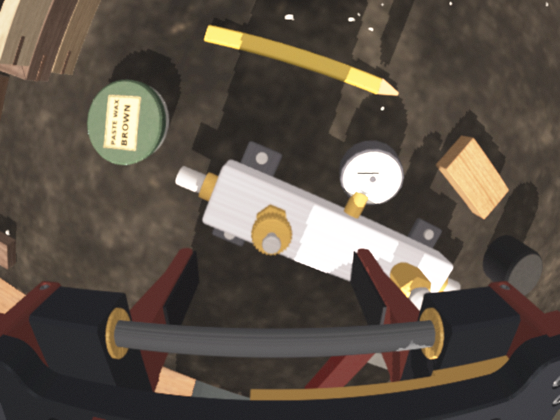

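Run:
```python
import cv2
a=cv2.imread("pics/w2.png")[195:265,230:315];cv2.imwrite("pics/w2z.png",cv2.resize(a,None,fx=8,fy=8,interpolation=cv2.INTER_CUBIC))
```

```text
(no output)
```

View pics/w2z.png

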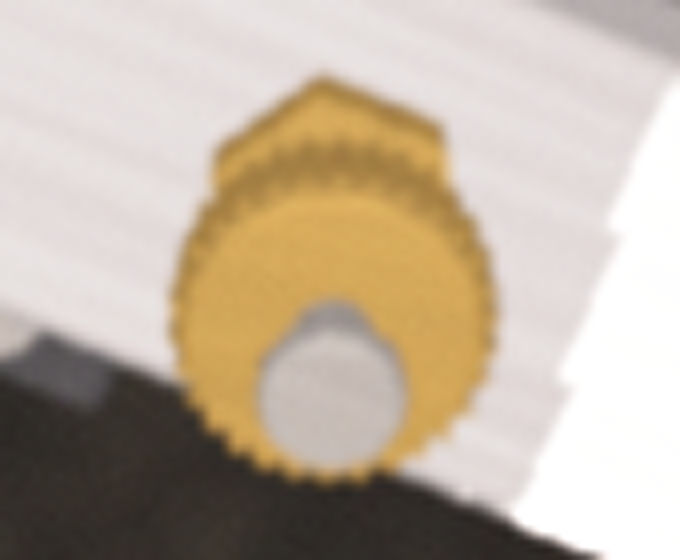

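The nut's top centre is at about (271.2,236.4) and the pin head at about (271.2,243.9). It sits nearly midway between the fingers.

Run:
```python
from h import *
d=dict(np.load("w2.npz"))
def fr(u,v,z):
    K=d["mtx"];x=(u-K[0,2])/K[0,0];y=(v-K[1,2])/K[1,1];r=np.hypot(x,y)
    n=np.array([x/r*np.sin(r),y/r*np.sin(r),np.cos(r)]);V=d["view"];w=V[:3,:3].T@n;c=-V[:3,:3].T@V[:3,3];return c+w*(z-c[2])/w[2]
f=lambda x,y:((x+.5)/8-.5+230,(y+.5)/8-.5+195)
for q in (fr(*f(333,335),76),fr(*f(333,395),90)):
  print(q)
P=np.array([get_obs()["ee_pos"] for _ in range(5)]);print(P.round(1))
M=R.from_rotvec(get_obs()["orientation"]).as_matrix()
print(M.round(3));print(M.T@(np.array([516,141.2,52])-P.mean(0)))
V=d["view"];c=-V[:3,:3].T@V[:3,3];print("cam in tool",M.T@(c-P.mean(0)))
d=dict(np.load("w1.npz"));V=d["view"];c=-V[:3,:3].T@V[:3,3];print(M.T@(c-[491.77,92.5,222.47]))
```

```text
[516.5604017  141.21943209  76.        ]
[517.12953883 141.30589243  90.        ]
[[516.3 139.2 115.2]
 [516.3 139.2 115.2]
 [516.3 139.2 115.2]
 [516.3 139.2 115.2]
 [516.3 139.2 115.2]]
[[-0.     0.927  0.374]
 [-0.     0.374 -0.927]
 [-1.    -0.     0.   ]]
[63.24133884  0.45828924 -1.96177965]
cam in tool [-160.09831186   80.04620207    0.40155328]
[-163.06853063   82.72905733   -1.08070478]
```

```bash
python3 -m crank '[[[1.5,0.05,-0.14],[0,0,0],8.7],[[1.7,0,0],[0,0,0],6],[[1.7,0,0],[0,0,0],5],[[1.3,0,0],[0,0,0],5],[[0,0,0],[0,0,0],5]]'
python3 - <<'E'
from h import *
d=get_image("wrist");cv2.imwrite("pics/w3.png",d["pixels"][:,:,::-1])
d=get_image("side");cv2.imwrite("pics/s3.png",cv2.resize(d["pixels"][160:310,190:350,::-1],None,fx=4,fy=4,interpolation=cv2.INTER_CUBIC))
o=get_obs();print(o["ee_pos"],o["moment"],o["ft_force"],o["width"])
E
```

```text
t: 3.52
ee_pos: [515.2, 141.3, 51.2]
orientation: [0.92, 1.369, -0.923]
ft_force: [-0.1, -0.3, 0.4]
width: 51.6
[516.18137961 141.54213141  52.49946736] [-0.02588686 -0.02234349  0.04429524] [ 0.28306601 -0.7534582  -0.06814489] 50.15885542827899
```

View pics/w3.png

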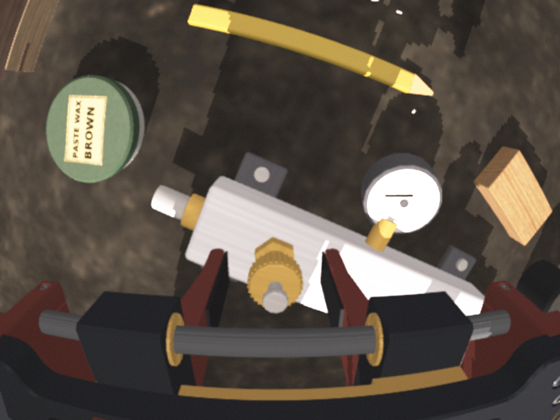

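View pics/s3.png

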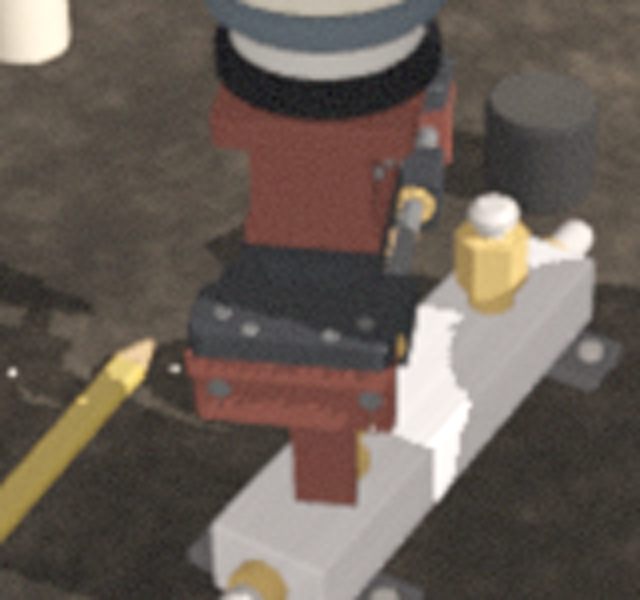

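The nut and pin, at column 275, are centred between the fingers (219 and 333), so I'll close.

```bash
python3 -m crank '[[[0,0,0],[0,0,0],2.6],[[0,0,0],[0,0,0],2.2],[[0,0,0],[0,0,0],2.0],[[0,0,0],[0,0,0],2.0],[[0,0,0],[0,0,0],2.0]]'; python3 -c "
from h import *
o=get_obs();print(o['ee_pos'],o['moment'],o['ft_force'],o['width'],o['qpos'])"
```

```text
t: 4.25
ee_pos: [516.5, 141.5, 53.0]
orientation: [0.922, 1.367, -0.921]
ft_force: [-0.2, -0.8, 4.8]
width: 25.1
[516.4552456  141.52561619  53.02661692] [-0.18223885  0.03891856  0.01780043] [-0.17633491 -0.81948285  4.793858  ] 25.05846587183538 [ 2.45285107e-01  5.53272446e-01  1.92090025e+00 -1.19267316e-04
  6.66758094e-01  1.43133757e+00]
```

```bash
python3 -m crank '[[[0,0,0],[-10,0,0],2.0],[[0,0,0],[-10,0,0],2.0],[[0,0,0],[-10,0,0],2.0],[[0,0,0],[-10,0,0],2.0]]'; python3 -c "
from h import *
o=get_obs();print(o['ee_pos'],o['moment'],o['ft_force'],o['width'],o['qpos'])
d=get_image('wrist');cv2.imwrite('pics/w4.png',d['pixels'][:,:,::-1])"
```

```text
t: 4.75
ee_pos: [516.6, 141.4, 53.0]
orientation: [0.378, 1.537, -0.378]
ft_force: [1.2, -1.6, 5.0]
width: 25.2
[516.58753473 141.35770331  53.01338693] [-0.44421947 -0.08693874 -0.02548545] [ 1.17367482 -1.58093364  4.9586545 ] 25.155487826924045 [ 2.45051927e-01  5.53331831e-01  1.92082292e+00 -4.85702041e-04
  6.66618909e-01  7.27519941e-01]
```

View pics/w4.png

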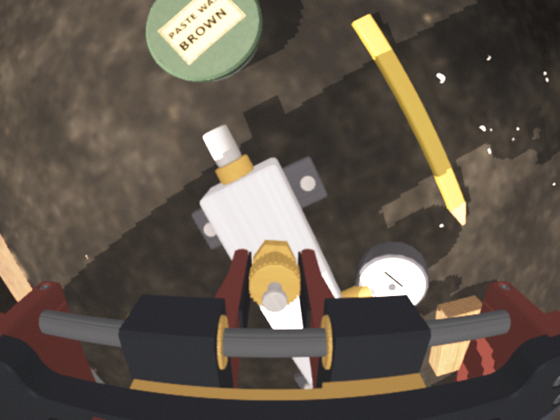

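The jaws hold the nut squarely at (275,278) and the moment about z is small, so I'll keep turning.

```bash
C="from h import *
o=get_obs();print(o['ee_pos'],o['moment'],o['ft_force'],o['width'],o['qpos'][5])"; python3 -m crank '[[[0,0,0],[-10,0,0],2.0],[[0,0,0],[-10,0,0],2.0],[[0,0,0],[-7,0,0],2.0]]'; python3 -c "$C"; python3 -m crank '[[[0,0,0],[-4,0,0],2.0],[[0,0,0],[0,0,0],2.0]]';python3 -c "$C"; python3 -m crank '[[[0,0,0],[-4,0,0],2.0],[[0,0,0],[0,0,0],2.0]]';python3 -c "$C"; python3 -m crank '[[[0,0,0],[-4,0,0],2.0],[[0,0,0],[0,0,0],2.0]]';python3 -c "$C"
```

```text
t: 5.18
ee_pos: [516.8, 141.3, 53.0]
orientation: [0.012, 1.57, -0.012]
ft_force: [0.9, -3.3, 4.2]
width: 25.3
[516.7792936  141.3090057   53.02222492] [-0.53695896 -0.25033087 -0.0245891 ] [ 0.88033377 -3.30780194  4.20765501] 25.272145600033603 0.26027949553052604
t: 5.42
ee_pos: [516.8, 141.3, 53.0]
orientation: [-0.04, 1.569, 0.04]
ft_force: [1.8, -3.7, 5.3]
width: 25.2
[516.80264854 141.31797693  53.02275664] [-0.62628668 -0.31508927  0.02428584] [ 1.79457373 -3.71951551  5.33455478] 25.16217331259038 0.19484487186514082
t: 5.68
ee_pos: [516.7, 141.9, 52.9]
orientation: [-0.093, 1.568, 0.094]
ft_force: [1.5, 0.8, 4.3]
width: 25.2
[516.74820473 141.94961332  52.94841687] [ 0.1913681  -0.24759359 -0.0857896 ] [1.45426466 0.80977901 4.33058699] 25.249098844342335 0.1254328266081317
t: 5.92
ee_pos: [516.8, 141.4, 52.8]
orientation: [-0.149, 1.564, 0.149]
ft_force: [3.1, -4.1, 2.8]
width: 25.3
[516.81348545 141.41058834  52.80506443] [-0.56065255 -0.78436093 -0.41211468] [ 3.06289897 -4.05914061  2.82300966] 25.280553125391222 0.0559948773278751
```

```bash
C="from h import *
o=get_obs();print(o['ee_pos'],o['moment'],o['ft_force'],o['width'],o['qpos'][5])"; python3 -m crank '[[[0,0,0],[-3,0,0],2.0],[[0,0,0],[0,0,0],2.0]]'; python3 -c "$C"; python3 -m crank '[[[0,0,0],[-3,0,0],2.0],[[0,0,0],[0,0,0],2.0]]';python3 -c "$C"
python3 -c "
from h import *
d=get_image('wrist');cv2.imwrite('pics/w5.png',d['pixels'][:,:,::-1])"
```

```text
t: 6.18
ee_pos: [516.7, 142.0, 52.7]
orientation: [-0.189, 1.561, 0.19]
ft_force: [3.4, 1.5, 0.5]
width: 24.7
[516.68049026 141.98526628  52.67146311] [ 0.36592429 -0.63625686 -0.41434895] [3.39622057 1.45736356 0.53597206] 24.654246411639075 0.003309264365196126
t: 6.42
ee_pos: [516.8, 141.5, 52.6]
orientation: [-0.231, 1.557, 0.231]
ft_force: [4.3, -1.3, -2.3]
width: 25.1
[516.8100995  141.49141036  52.57690536] [-0.18741115 -0.94137246 -0.59451981] [ 4.3049897  -1.33511299 -2.32654692] 25.110980011202194 -0.04919437180677663
```

View pics/w5.png

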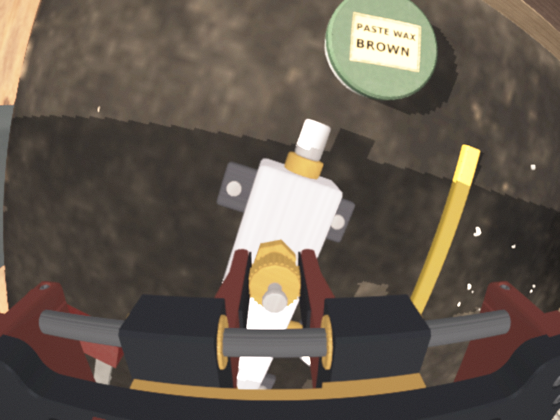

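Turned about 85° in all. The z moment has risen to -0.59 N m, so the nut is against its stop. Now I'll release and rise straight up.

```bash
python3 -m crank '[[[0,0,0],[0,0,0],5],[[0,0,0],[0,0,0],5.5],[[0,0,0],[0,0,0],5.5],[[-2,0,0],[0,0,0],5.5],[[-2.5,0,0],[0,0,0],5.5]]'; python3 -m crank '[[[-2.0,0,0],[0,0,0],4],[[0,0,0],[0,0,0],0],[[0,0,0],[0,0,0],0],[[0,0,0],[0,0,0],0],[[0,0,0],[0,0,0],0]]'
python3 -c "
from h import *
o=get_obs();print(o['ee_pos'],o['moment'],o['ft_force'],o['width'],o['qpos'],R.from_rotvec(o['orientation']).as_matrix().round(3))
d=get_image('wrist');cv2.imwrite('pics/w6.png',d['pixels'][:,:,::-1])
d=get_image('side');cv2.imwrite('pics/s6.png',cv2.resize(d['pixels'][160:310,190:350,::-1],None,fx=4,fy=4,interpolation=cv2.INTER_CUBIC))
"
```

```text
t: 7.1
ee_pos: [515.2, 141.4, 97.5]
orientation: [-0.234, 1.561, 0.233]
ft_force: [0.2, 0.3, -0.7]
width: 54.9
t: 7.72
ee_pos: [515.7, 141.4, 116.9]
orientation: [-0.234, 1.56, 0.233]
ft_force: [-0.5, -0.2, 0.0]
width: 8.3
[515.66399598 141.38679229 116.8934194 ] [-0.02465881 -0.10861095  0.01762384] [-0.52015137 -0.16090452  0.00814996] 8.349693080562519 [ 2.45346804e-01  4.44656187e-01  1.89958917e+00  7.44841660e-06
  7.98830556e-01 -5.21364841e-02] [[-0.001 -0.293  0.956]
 [-0.     0.956  0.293]
 [-1.     0.    -0.001]]
```

View pics/w6.png

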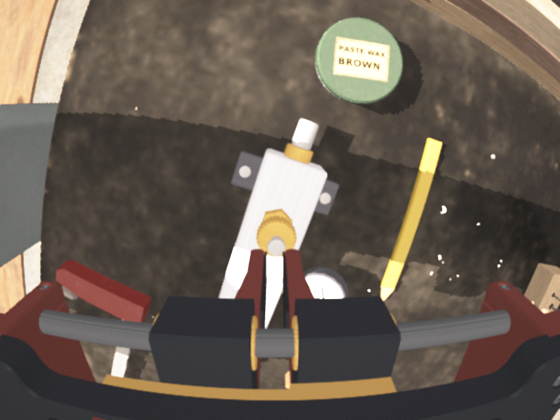

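View pics/s6.png

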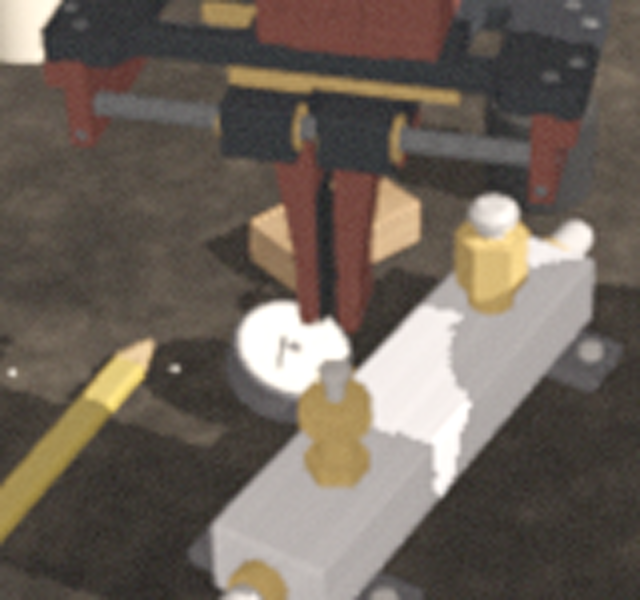

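Fingers are centred over the axis. Next: close fully and lower in steps, watching the force.

```bash
C="from h import *
o=get_obs();print(o['ee_pos'],o['ft_force'],o['width'])"; python3 -m crank '[[[1.0,0,0],[0,0,0],0],[[1.0,0,0],[0,0,0],0],[[0.4,0,0],[0,0,0],0],[[0,0,0],[0,0,0],0]]';python3 -c "$C"; python3 -m crank '[[[0.3,0,0],[0,0,0],0],[[0.3,0,0],[0,0,0],0],[[0,0,0],[0,0,0],0]]';python3 -c "$C"; 
python3 -c "
from h import *
d=get_image('side');cv2.imwrite('pics/s7.png',cv2.resize(d['pixels'][200:300,220:340,::-1],None,fx=6,fy=6,interpolation=cv2.INTER_CUBIC))
"
```

```text
t: 8.32
ee_pos: [515.8, 141.4, 93.1]
orientation: [-0.234, 1.559, 0.233]
ft_force: [0.0, -0.4, 0.2]
width: -0.0
[515.82344335 141.42824533  93.10257351] [ 0.02949719 -0.38597791  0.15335342] -0.0304045433315804
t: 8.7
ee_pos: [516.5, 141.6, 87.8]
orientation: [-0.233, 1.557, 0.234]
ft_force: [0.0, -0.5, 2.7]
width: 0.7
[516.47256173 141.5902983   87.84172184] [ 0.02253623 -0.48592783  2.73537916] 0.7437474595625551
```

View pics/s7.png

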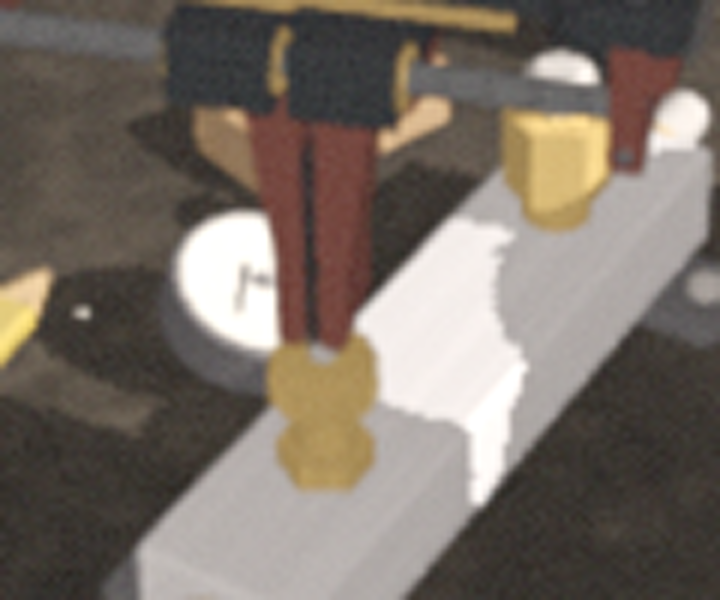

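The pin gives way: 2.7 N at about 2.5 mm. It is unlocked, so I'll press it to the bottom.

```bash
C="from h import *
o=get_obs();print(o['ee_pos'],o['ft_force'],o['width'])"; python3 -m crank '[[[0.3,0,0],[0,0,0],0],[[0,0,0],[0,0,0],0]]';python3 -c "$C"; python3 -m crank '[[[0.1,0,0],[0,0,0],0],[[0,0,0],[0,0,0],0]]';python3 -c "$C";python3 -m crank '[[[0.07,0,0],[0,0,0],0],[[0,0,0],[0,0,0],0]]';python3 -c "$C"
```

```text
t: 9.0
ee_pos: [516.5, 141.6, 84.8]
orientation: [-0.233, 1.557, 0.234]
ft_force: [-0.1, 0.5, 4.7]
width: 0.2
[516.45104319 141.62521528  84.79217968] [-0.14612769  0.54676849  4.66878026] 0.1962097762115522
t: 9.25
ee_pos: [516.5, 141.6, 84.2]
orientation: [-0.233, 1.557, 0.234]
ft_force: [-1.3, -0.4, 8.5]
width: 0.0
[516.4908455  141.60599562  84.21147889] [-1.30269111 -0.3550049   8.47768712] 0.01909051507430177
t: 9.5
ee_pos: [516.6, 141.6, 84.0]
orientation: [-0.233, 1.557, 0.234]
ft_force: [-2.2, -0.9, 14.3]
width: 0.8
[516.57402584 141.62352948  84.03792576] [-2.21045283 -0.91836783 14.32114108] 0.7741809013564614
```

The force is 14 N, well past the 4.8 N spring, so the pin is at its hard bottom. I'll hold briefly, then rise and back off.

```bash
python3 -m crank '[[[0,0,0],[0,0,0],0],[[0,0,0],[0,0,0],0],[[-1.5,0,0],[0,0,0],0],[[-4,0,0],[0,0,0],0],[[-4,0,0],[0,0,0],0]]';python3 -m crank '[[[-4,0,0],[0,0,0],0],[[0,0,-4],[0,0,0],0],[[0,0,-4],[0,0,0],0],[[0,0,0],[0,0,0],0],[[0,0,0],[0,0,0],0]]';
python3 -c "
from h import *
o=get_obs();print(o['ee_pos'],o['ft_force'],np.abs(o['qvel']).max())
d=get_image('side');cv2.imwrite('pics/s8.png',cv2.resize(d['pixels'][200:325,230:350,::-1],None,fx=4.8,fy=4.8,interpolation=cv2.INTER_CUBIC))
d=get_image('wrist');cv2.imwrite('pics/w8.png',d['pixels'][:,:,::-1])
"
```

```text
t: 10.12
ee_pos: [515.3, 141.3, 178.7]
orientation: [-0.234, 1.56, 0.233]
ft_force: [1.1, 0.1, 0.2]
width: 0.6
t: 10.75
ee_pos: [440.4, 118.3, 218.4]
orientation: [-0.233, 1.557, 0.234]
ft_force: [0.0, -0.3, -0.3]
width: 0.5
[440.41997475 118.25535522 218.39284813] [ 0.01712411 -0.25283487 -0.333186  ] 0.019344673053118402
```

View pics/s8.png

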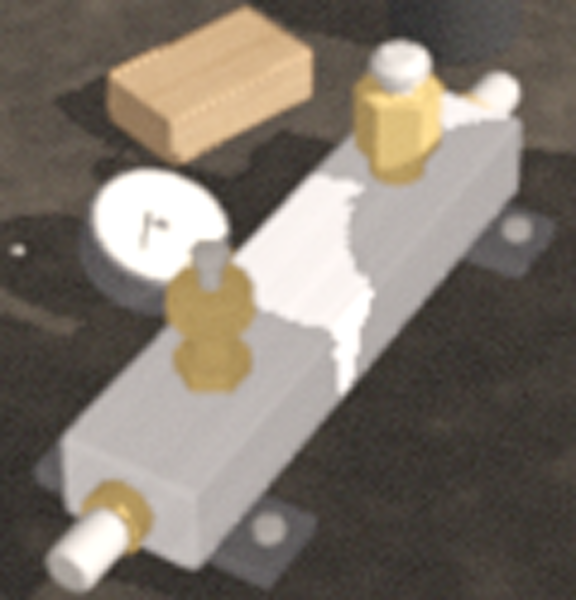

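View pics/w8.png

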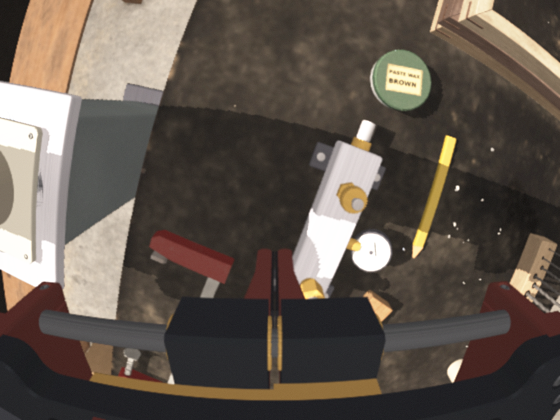

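The pin head is back up at (210,250) in the zoomed side view, the same place as at the start. The relief valve is untouched and the arm is clear, so I'll hand in.

```bash
python3 -c "
from workcell import *
print(close_job())"
```

```text
the job is handed in; nothing more can be done
None
```

The manifold is bled and the job is handed in at about 10.8 s. I did it in the order asked.

- **Lock nut:** I gripped the knurled nut of the bleed valve (the one on the robot's left) and turned it counterclockwise about 85°. The moment about the nut's axis stayed low until about 79°. It then climbed to 0.4–0.6 N m against about 0.03 N m for free turning, so the nut was against its stop. I released it there and left it unscrewed.
- **Pin:** I pressed it with the closed fingertips. The force followed the spring (2.7 N, then 4.7 N) and then rose to 14 N at the hard bottom, with the fingertips at a height of 84 mm. I held it for about 0.25 s and lifted off.
- **Last checks:** The side image shows the pin head back at its starting height. The relief valve looks unchanged and was never approached. The arm is clear of everything, with the force reading near zero.

No check failed, but the nut's final angle is inferred from the turn, the moment and the pin's release, not measured directly. The position estimates from the three cameras differed by 2–3 mm. I settled that with a close wrist view before gripping.

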